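# Tighten a centrifuge rotor nut with a break-over torque wrench

## Robot

A 7-joint arm with a two-finger parallel gripper is mounted at the origin on the work surface. World frame = base frame: x ahead of the robot, y to its left, z up, the work surface at z = 0. Lengths are in m, angles in rad, forces in N, time in s.
With the tool pointing down it reaches from about 0.425 to 0.95 m from the base axis. Payload 4.7 kg.
Tool frame: the origin (TCP) lies between the finger pads; the fingertips stand 25 mm ahead of it and the grasp point (between the pads) lies 6 mm ahead of it; z points along the fingers, y is the line along which they close (so a half turn about z gives the same grasp; the last joint's range is limited). The gripper opens to 85 mm and grips with 20 to 120 N. Pads are 22 mm wide; open, the fingers measure 114 mm over their backs; the gripper's body (76 mm by 85 mm) begins 54 mm behind the grasp point. The pads swing forward as they close: fully open they stand 13 mm farther back than shut.
Start: joints at [1.237, 0.469, -0.049, 1.532, 0.024, 1.141, -0.082], TCP at [0.203, -0.644, 0.256] pointing down, gripper open.
Joint ranges: [-2.59, 2.59], [-0.33, 1.99], [-1.39, 1.29], [0.1, 2.45], [-1.04, 4.18], [0.21, 1.99], [-2.66, 2.66]. Speed limits (rad/s): [2.57, 2.57, 3.14, 3.14, 3.14, 3.14, 3.14].

## Interface

Orientations are given as a 3x3 rotation matrix whose columns are the frame's x, y, z axes.
In Python, from rig import * gives the robot as it stands. Calls block until the motion is done:
- movep(position, orientation): joint-space move of the TCP to a pose.
- move_l(position, attitude=None, feed=0.15, until_force=None): straight line of the TCP; attitude=None keeps the orientation; feed is the mean speed in m/s. With until_force (N) it stops when the force on the tool has changed by that much, and returns True; else False.
- move_joints(angles): joint-space move.
- command_gripper(opening, newtons=None): finger opening in m; newtons is the grip in N (None keeps the last); returns when the fingers have stopped.
- sleep(seconds).
- inverse_kinematics(position, orientation): joint angles nearest the present ones, or None.
- sense(): the state.
- camera(name): name is "scene" or "top" or "wrist"; returns (picture, depth): 384x512x3 uint8, red, green, blue; 384x512 float32, m along the optical axis (not along the pixel's ray), 0 where there is no reading.
- camera_params(name): a dict with "K" (3x3 intrinsics, pixels), "dist" ([k1, k2, p1, p2, k3] as OpenCV has them; the pictures are not rectified), "position" and "rotation" of the camera in the world; the wrist camera has in their place "tool_from_camera" (4x4, takes a point from camera to tool coordinates, whose origin is the TCP and whose axes are the flange's). Camera axes: x right, y down, z forward; pixel columns grow to the right and rows downward; lengths in m; the calibration is good to about 2 mm. A picture is of the moment at which its call begins: read the wrist's pose just before it. camera_params takes no time and is no camera call.
A pose or a line that the arm cannot do raises Unreachable and nothing moves.
- finish_job(): hands the job in; it is judged then, once.
The state is a dict: "time_s": time; "joint_pos": joint angles; "qd": joint speeds; "joint_efforts": joint torques, N m; "position": TCP position; "tcp_rot": TCP orientation; "wrist_force": force on the tool from outside, world axes, zero at the start; "ft_torque": the same for the moment, N m; "finger_gap": finger opening in m; "gripper_force": force on a finger pad.
Only numpy, scipy, OpenCV 4.12 (cv2) and the standard library are available. Lean on these libraries where they do the work, as an engineer would, in place of code of your own. Each camera call takes 0.05 s, during which the arm holds its last target. There are 200 camera calls.

## Task

The lid of the small centrifuge is off and its rotor nut is only finger-loose: lift the torque wrench, set its square hole fully down over the square nut, and turn it clockwise (seen from above) until the nut is home and the wrench's handle breaks over at its hinge. Stop as soon as it breaks, without bending the handle on to its end stop, then ease the handle back gently until it is straight again and let go, leaving the wrench sitting level on the tightened nut. Do not disturb the other things on the bench.

Things in the scene. Friction and masses are not known exactly. Their poses are not given: they have to be found in the camera images.
- wrench: Steel torque wrench, 0.5 kg, lying flat. Origin: centre of its head's underside, on the axis of the square hole; x runs along to the handle, z up. Head 58 x 58 x 28 mm, with a 32 x 32 mm hole right through, sides along x and y. Neck, rigid with the head, 24 mm wide, 26 tall, x = 29 to 65 mm; hinge boss at x = 80, 30 across; jointed handle to x = 255 mm. Balances at x = 48 mm.
- wrench_neck (a point): Middle of the neck, 48 mm from the hole axis and 13 mm above the wrench's underside: the place to lift the wrench (fingers across, 24 mm wide). Rigid with the head, same axes as wrench.
- wrench_handle (a point): Middle of the black rubber grip (22 mm thick round bar, 110 mm long, its axis 15 mm above the wrench's underside) on the jointed handle; 190 mm from the hole axis when straight, 110 mm from the break hinge: the place to push. Its x runs along the handle.
- break_hinge (a joint): Bend of the handle at its hinge, rad: 0 straight, growing as it bends clockwise (from above) against the head, 0.35 at its end stop. A spring keeps it straight until pushed sideways with about 8.6 N at wrench_handle; then it gives way, the force rising only to about 12 N before the stop. It straightens as the push is eased, and snaps back hard if let go while bent.
- centrifuge: White bench centrifuge, fixed, 220 x 220 mm, housing 80 mm high with a low round collar (196 mm across, 86 mm high); in it an aluminium rotor, 168 mm across, whose flat top (124 mm across) is 100 mm above the bench. Origin: centre of its underside, below the nut; z up.
- nut_foot (a point): Centre of the nut's foot, on the rotor's flat top, 100 mm above the bench. The nut is a square steel block, 30 x 30 mm, 20 mm tall, its top 4 mm stepped in to 26 x 26; x and y of this frame are square to its faces and turn with it, z up. With the wrench fully down, the wrench's origin is here.
- nut (a joint): Angle of the nut, rad, growing clockwise seen from above. It starts loose and turns against a drag of 0.25 N m (1.3 N at wrench_handle) through 0.3 to 0.7 rad, different each time, until it comes home on a hard stop. It stays where it is left.
- specimen_jar: Bystander, leave alone: clear jar with a screw cap, 58 mm across, 65 mm tall. Origin: centre of its underside.
- rotor_lid: Bystander, leave alone: flat aluminium disc with a black knob, 130 mm across, 32 mm tall. Origin: centre of its underside.
- spanner: Bystander, leave alone: ordinary plain spanner, about 170 mm long, no square hole, no hinge. Origin: centre of its underside.
- timer: Bystander, leave alone: black bench timer, 55 x 75 x 30 mm. Origin: centre of its underside.
- white_dish: Bystander, leave alone: open white dish, 84 mm across, 35 mm tall. Origin: centre of its underside.
- reagent_box: Bystander, leave alone: closed paper box, 70 x 110 x 75 mm. Origin: centre of its underside.
- tube_rack: Bystander, leave alone: white block, 85 x 125 x 45 mm, with tubes standing in it (100 mm high in all). Origin: centre of its underside.
- pen: Bystander, leave alone: black pen, 130 mm long, 10 mm thick. Origin: centre of its underside.

How it is judged:
On the way, in this order (a step that is already met when the one before it is completed fails the run):
1. The wrench is fully down on the nut: the wrench stands level (within 0.08 rad) on the nut, its hole centred within 5 mm and its underside within 4 mm of the rotor's flat top (horizontal distance between wrench and nut_foot below 0.005 m and z of wrench in the frame of nut_foot below 0.004 m and angle between wrench's own z axis and vertical below 0.08 rad), for 0.3 s.
2. With the wrench still so seated, the handle has broken over: break_hinge above 0.08 rad (all of step 1 and value of joint break_hinge above 0.08 rad), for 0.1 s.
At the end, for the whole second after the job is handed in: The wrench, let go and at rest, stands level (0.08 rad) on the nut, centred within 5 mm and down within 4 mm of the rotor top; its handle is straight again (break_hinge below 0.04 rad) and the nut has not been turned back (joint nut above 0.85, which is still short of home) (all of step 1 and value of joint nut above 0.85 rad and value of joint break_hinge below 0.04 rad and linear speed of wrench below 0.02 m/s); the robot touches nothing.
It fails at once if The handle is bent on beyond 0.27 rad, towards its end stop (overtightened) (value of joint break_hinge above 0.27 rad).
It fails at once if The bent handle is let go and snaps back (break_hinge falls faster than 4 rad/s) (velocity of joint break_hinge below -4 rad/s).
It fails at once if The gripper itself presses on the centrifuge or its nut with more than 25 N (contact force between the fingers and centrifuge above 25 N).
It fails at once if Another thing on the bench is moved by more than 25 mm (distance of any of specimen_jar, rotor_lid, spanner, timer, white_dish, reagent_box, tube_rack, pen from where it was at the start of the episode above 0.025 m).
It also fails if it takes over 67 s, if anything falls off the work surface, if the arm or the gripper's body presses on something with over 40 N, if the wrist force passes 120 N, or if a joint passes its speed limit or range.

## Working session

There is one attempt and no reset: what is moved stays moved. The work goes in short steps, each a Python script; the robot and the scene stay as the last script left them, time stands still between calls to the robot, and variables do not carry over. Pictures are saved under pics/ and viewed, at most 10 in all, crops included, and the job is handed in when it is done.

```bash
ls; mkdir -p pics; python3 - <<'E'
from rig import *
import cv2
s=sense(); print(s['time_s'],s['position'],s['tcp_rot'])
for n in ("scene","top"):
    p,d=camera(n); cv2.imwrite(f'pics/{n}0.png',p[:,:,::-1]); c=camera_params(n); print(n,c)
print(camera_params("wrist"))
import numpy as np
E
```

```text
pics
0.0 [ 0.2024102  -0.64336227  0.2552532 ] [[ 9.53902499e-01  3.00115925e-01 -6.74402162e-04]
 [ 3.00116672e-01 -9.53900667e-01  1.87121613e-03]
 [-8.17309136e-05 -1.98735707e-03 -9.99998022e-01]]
scene {'K': array([[430.75173981,   0.        , 257.46302496],
       [  0.        , 430.75173981, 191.20251748],
       [  0.        ,   0.        ,   1.        ]]), 'dist': array([0.00091193, 0.        , 0.        , 0.        , 0.        ]), 'position': array([ 1.24836558, -0.10503689,  1.21250523]), 'rotation': array([[ 0.19310921,  0.8351302 , -0.51504017],
       [ 0.98117623, -0.1651288 ,  0.10012834],
       [-0.00142777, -0.52468088, -0.85129779]])}
top {'K': array([[454.93003187,   0.        , 255.72159205],
       [  0.        , 454.93003187, 197.96485935],
       [  0.        ,   0.        ,   1.        ]]), 'dist': array([0.02046862, 0.        , 0.        , 0.        , 0.        ]), 'position': array([0.39177131, 0.02944407, 1.25320905]), 'rotation': array([[-0.00206241, -0.98701817,  0.16059538],
       [-0.99978077, -0.00131102, -0.020897  ],
       [ 0.02083626, -0.16060327, -0.98679909]])}
{'K': array([[275.53765548,   0.        , 255.45612729],
       [  0.        , 275.53765548, 189.13688347],
       [  0.        ,   0.        ,   1.        ]]), 'dist': array([-0.00767759,  0.        ,  0.        ,  0.        ,  0.        ]), 'tool_from_camera': array([[ 1.86168547e-04, -9.56436740e-01, -2.91939596e-01,
         7.32484904e-02],
       [ 9.99999880e-01,  4.55588004e-05,  4.88438076e-04,
        -3.22115783e-04],
       [-4.53859703e-04, -2.91939652e-01,  9.56436633e-01,
        -1.16700003e-01],
       [ 0.00000000e+00,  0.00000000e+00,  0.00000000e+00,
         1.00000000e+00]])}
```

View pics/top0.png

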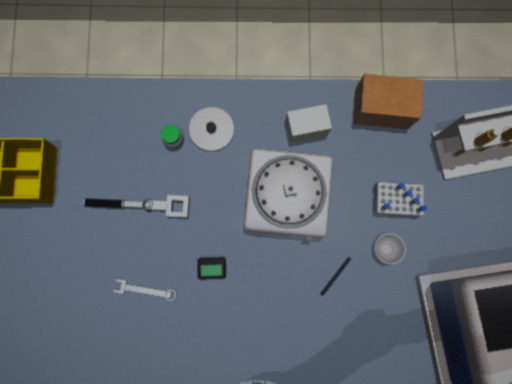

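View pics/scene0.png

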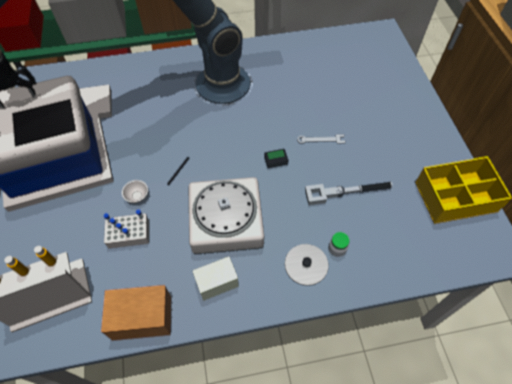

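The top view shows the wrench head at about (177,206) with its handle running left to (85,203). The centrifuge nut is at about (290,190) and the arm base is below the bottom edge. The scene view agrees. Next are close-up wrist views.

```bash
cat > h.py <<'E'
from rig import *
import cv2, numpy as np
def cam_pose(n,s=None):
    c=camera_params(n)
    if n!="wrist": return c,np.array(c['rotation']),np.array(c['position'])
    T=c['tool_from_camera']; R=np.array(s['tcp_rot'])
    return c,R@T[:3,:3],np.array(s['position'])+R@T[:3,3]
def cast(px,z,n,s=None):
    c,R,p=cam_pose(n,s)
    u=cv2.undistortPoints(np.array(px,float).reshape(-1,1,2),c['K'],c['dist']).reshape(-1,2)
    d=np.c_[u,np.ones(len(u))]@R.T
    return p+d*((z-p[2])/d[:,2])[:,None]
def down(yaw):  # tool pointing down, tool x axis at yaw
    c,s=np.cos(yaw),np.sin(yaw)
    return np.array([[c,s,0],[s,-c,0],[0,0,-1.]])
def snap(name):
    s=sense(); p,d=camera("wrist"); cv2.imwrite(f'pics/{name}.png',p[:,:,::-1]); np.savez(f'{name}.npz',p=p,d=d,pos=s['position'],R=s['tcp_rot']); return s,p,d
E
python3 - <<'E'
from h import *
w=cast([(177,206),(85,203)],.02,"top"); n=cast([(290,190)],.12,"top")[0]
print(w,n)
print(cast([(400,200),(171,133),(211,129),(390,249),(336,275),(310,124)],.05,"top"))
wc=w[0]*.6+w[1]*.4
for name,t,z in(("nutv",n,.31),("wrv",wc,.26)):
    for yaw in (0,.3,-.3,.6):
        try: movep([t[0],t[1],z],down(yaw)); print(name,yaw);break
        except Unreachable as e: print(name,yaw,e)
    s,p,d=snap(name); print(s['time_s'],s['position'],s['wrist_force'])
E
```

```text
[[0.56997866 0.21813844 0.02      ]
 [0.57801371 0.4666049  0.02      ]] [ 0.59676778 -0.08151826  0.12      ]
[[ 0.58255374 -0.38432687  0.05      ]
 [ 0.76695572  0.23492164  0.05      ]
 [ 0.77889353  0.12614688  0.05      ]
 [ 0.45139479 -0.35073678  0.05      ]
 [ 0.38379189 -0.20556476  0.05      ]
 [ 0.79445122 -0.14618615  0.05      ]]
nutv 0
2.55 [ 0.59665319 -0.08282394  0.30981008] [ 0.14900762 -0.88547575  0.38520691]
wrv 0
4.0917 [0.57440278 0.31560583 0.26005196] [ 0.25415656 -0.87822805  0.34229976]
```

View pics/nutv.png

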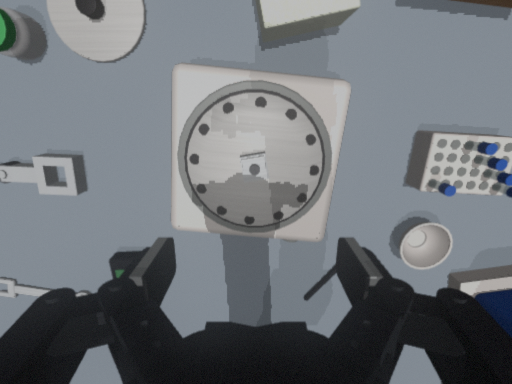

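View pics/wrv.png

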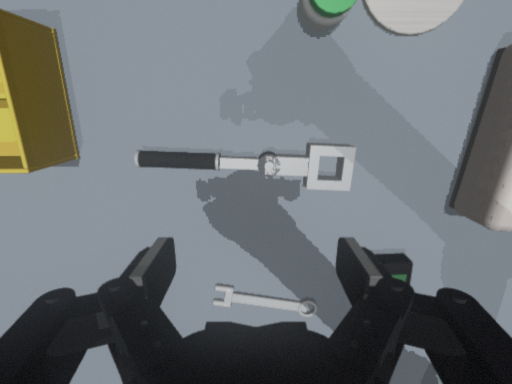

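The nut view shows the square nut at about (254,162), turned a few degrees. In the wrench view the head is at (331,167), the neck runs from 278 to 308, and the grip's centre is about (178,160). I'll measure both from depth and edges.

```bash
cat >> h.py <<'E'
def load(name):
    f=np.load(name+'.npz'); return f['p'],f['d'],dict(position=f['pos'],tcp_rot=f['R'])
def world(d,s):
    c,R,p=cam_pose("wrist",s); h,w=d.shape
    uu,vv=np.meshgrid(np.arange(w),np.arange(h))
    u=cv2.undistortPoints(np.stack([uu,vv],-1).reshape(-1,1,2).astype(float),c['K'],c['dist']).reshape(-1,2)
    X=np.c_[u,np.ones(len(u))]*d.reshape(-1,1)
    return (X@R.T+p).reshape(h,w,3)
E
python3 - <<'E'
from h import *
p,d,s=load('nutv'); W=world(d,s)
r=W[120:200,210:300]; 
print('rotor z',np.median(W[185:200,240:270,2]))
m=(W[...,2]>.110)&(W[...,2]<.13); m[:130]=0;m[190:]=0;m[:,:225]=0;m[:,285:]=0
ys,xs=np.where(m); print(len(xs),xs.min(),xs.max(),ys.min(),ys.max(),np.median(W[m][:,2]),W[m].mean(0))
print(cv2.minAreaRect(W[m][:,:2].astype(np.float32)))
a=cv2.resize(p[125:200,215:295,::-1],None,fx=5,fy=5,interpolation=cv2.INTER_CUBIC)
p2,d2,s2=load('wrv'); W=world(d2,s2)
print('table z',np.median(W[210:230,300:340,2]))
m=(W[...,2]>.015)&(W[...,2]<.04); m[:130]=0;m[200:]=0;m[:,:120]=0;m[:,370:]=0
for nm,(x0,x1) in dict(head=(306,370),neck=(282,304),grip=(140,215)).items():
    k=m.copy();k[:,:x0]=0;k[:,x1:]=0; P=W[k]
    print(nm,len(P),np.median(P[:,2]),P.mean(0),cv2.minAreaRect(P[:,:2].astype(np.float32)))
b=cv2.resize(p2[130:205,290:370,::-1],None,fx=5,fy=5,interpolation=cv2.INTER_CUBIC)
cv2.imwrite('pics/crops.png',np.hstack([a,b]))
E
```

```text
rotor z 0.09919701788306445
676 240 268 153 182 0.11900825315348018 [ 0.60165123 -0.08162505  0.11893601]
((0.6001912951469421, -0.08169133961200714), (0.03032541833817959, 0.02992365136742592), 9.689452171325684)
table z -0.0007191215779479843
head 1619 0.027069426124771923 [0.5702668  0.21880193 0.02644152] ((0.5690168738365173, 0.21945936977863312), (0.06195777654647827, 0.05852685123682022), 87.71107482910156)
neck 429 0.0251732304253946 [0.57203948 0.2670117  0.02481729] ((0.5711045265197754, 0.26664870977401733), (0.02936425618827343, 0.024577215313911438), 87.61235809326172)
grip 1194 0.023445243609211602 [0.57949097 0.41711579 0.022667  ] ((0.578250527381897, 0.4183460474014282), (0.0992022305727005, 0.02218577079474926), 87.79549407958984)
```

View pics/crops.png

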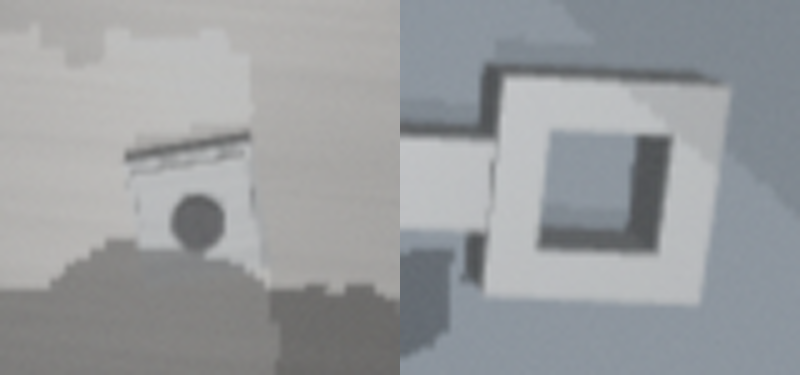

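Depth puts the nut at (0.600,-0.082), turned 9.7° mod 90, and the wrench axis at about 87.6°. I'll refine the head centre from the hole's corners, check the IK for the plan, then grasp and lift.

```bash
python3 - <<'E'
from h import *
p,d,s=load('wrv')
f=lambda c:cast([(290+(x+.5)/5-.5,130+(y+.5)/5-.5) for x,y in c],.028,"wrist",s)
o=f([(500,72),(730,85),(700,303),(487,297)]); h=f([(550,130),(675,133),(658,252),(540,247)])
print('outer',o.mean(0),cv2.minAreaRect(o[:,:2].astype(np.float32)));print('hole',h.mean(0),cv2.minAreaRect(h[:,:2].astype(np.float32)))
C=(o.mean(0)+h.mean(0))[:2]/2
w=np.radians(87.6); u=np.array([np.cos(w),np.sin(w)]); n=np.array([.6002,-.0817]); wn=np.radians(99.7); un=np.array([np.cos(wn),np.sin(wn)])
g=C+.048*u; gn=n+.048*un
for k in (np.pi,0):
    for q,z,yaw in((g,.15,w),(g,.028,w),(gn,.2,wn),(gn,.127,wn)):
        j=inverse_kinematics([*q,z],down(yaw+k)); print(k,None if j is None else np.round(j,2))
    for a in (99.7,80,60,45,35):
        a=np.radians(a); q=n+.19*np.array([np.cos(a),np.sin(a)]); j=inverse_kinematics([*q,.122],down(a+k)); print(' push',k,None if j is None else np.round(j,2))
E
```

```text
outer [0.56943927 0.11405397 0.028     ] ((0.5698205232620239, 0.11454302072525024), (0.0642506554722786, 0.0588957741856575), 2.7933530807495117)
hole [0.56960717 0.1136989  0.028     ] ((0.5694546699523926, 0.11393207311630249), (0.03421083837747574, 0.031535521149635315), 88.51509094238281)
3.141592653589793 [ 0.44  0.77 -1.18  1.79  0.79  1.14  2.09]
3.141592653589793 [ 0.43  1.01 -1.19  1.86  1.08  1.1   1.9 ]
3.141592653589793 [-0.55  0.46  0.72  1.83 -0.36  0.99 -2.65]
3.141592653589793 [-0.53  0.57  0.72  1.89 -0.49  0.87 -2.54]
 push 3.141592653589793 [-0.91  0.63  0.92  1.93 -0.64  0.9  -2.64]
 push 3.141592653589793 [ 0.5   0.89 -1.18  1.7   0.89  1.19  2.05]
 push 3.141592653589793 [ 0.49  0.97 -1.19  1.54  0.92  1.27  1.79]
 push 3.141592653589793 [ 0.5   1.01 -1.19  1.44  0.95  1.32  1.6 ]
 push 3.141592653589793 [ 0.51  1.04 -1.19  1.39  0.96  1.35  1.48]
0 [ 0.25  0.59 -0.83  1.8   0.52  0.98 -0.84]
0 [ 0.17  0.75 -0.73  1.87  0.69  0.79 -0.97]
0 [ 0.62  0.54 -0.87  1.76  0.47  1.07 -0.25]
0 [ 0.59  0.63 -0.84  1.82  0.57  0.95 -0.33]
 push 0 [ 0.37  0.62 -0.86  1.86  0.58  0.93 -0.59]
 push 0 [ 0.29  0.68 -0.77  1.71  0.55  0.98 -0.85]
 push 0 [ 0.25  0.73 -0.68  1.56  0.51  1.03 -1.09]
 push 0 [ 0.24  0.77 -0.61  1.46  0.47  1.06 -1.25]
 push 0 [ 0.24  0.79 -0.56  1.4   0.44  1.08 -1.36]
```

The hole centre came out wrong because I didn't subtract the 400 px offset of the side-by-side crop. I'll redo that, then grasp with the tool x axis along the handle (k=0), which stays well inside the joint ranges.

```bash
python3 - <<'E'
from h import *
p,d,s=load('wrv')
f=lambda c:cast([(290+(x-400+.5)/5-.5,130+(y+.5)/5-.5) for x,y in c],.028,"wrist",s)
o=f([(500,72),(730,85),(700,303),(487,297)]); h=f([(550,130),(675,133),(658,252),(540,247)])
print('outer',o.mean(0),cv2.minAreaRect(o[:,:2].astype(np.float32)));print('hole',h.mean(0),cv2.minAreaRect(h[:,:2].astype(np.float32)))
C=(o.mean(0)+h.mean(0))[:2]/2; assert abs(C[0]-.5695)<.006 and abs(C[1]-.2185)<.006
w=np.radians(87.6); u=np.array([np.cos(w),np.sin(w)]); g=C+.048*u; print('C',C)
command_gripper(.06)
movep([*g,.10],down(w))
print(move_l([*g,.029],feed=.08,until_force=15)); print(sense()['position'],sense()['wrist_force'])
command_gripper(0.0,50); s=sense(); print(s['position'],s['wrist_force'],s['finger_gap'],s['gripper_force'])
move_l([*g,.16],feed=.12); s=sense(); print(s['time_s'],s['position'],s['wrist_force'],s['ft_torque'],s['finger_gap'],g)
snap('held')
E
```

```text
outer [0.5697092  0.21808434 0.028     ] ((0.5700218081474304, 0.21854087710380554), (0.058563120663166046, 0.05929333344101906), 87.97554779052734)
hole [0.56987575 0.21770263 0.028     ] ((0.56971675157547, 0.21756751835346222), (0.03206794336438179, 0.031517572700977325), 88.4751205444336)
C [0.56979248 0.21789348]
False
[0.57209545 0.26623882 0.02952235] [1.0467856  0.61406001 0.77846333]
[0.57227274 0.26593629 0.0297024 ] [-0.59385799 -0.79518232  3.94624737] 0.022797912751533974 50.60204565525055
8.4083 [0.57133192 0.26535261 0.15893907] [-0.38240932 -0.98725202 -4.38255244] [ 0.00624774  0.00184038 -0.0321239 ] 0.02319210060819093 [0.57180251 0.26585138]
```

View pics/held.png

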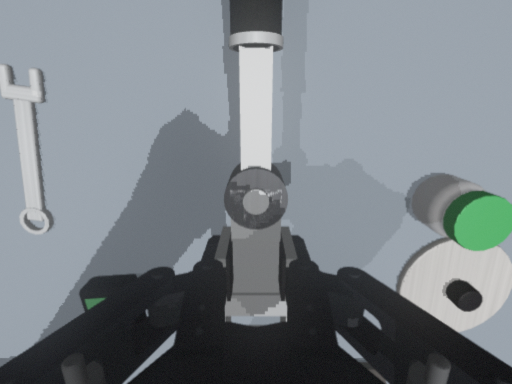

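The wrench is held across the neck. The boss is centred at (256,200) and the handle runs straight up the image. I'll check tilt and in-hand position from depth, carry it over, and lower with a force guard.

```bash
python3 - <<'E'
from h import *
p,d,s=load('held'); W=world(d,s)
m=(W[...,2]>.10)&(W[...,2]<.20); m[225:]=0; m[:,:215]=0; m[:,300:]=0
T=(W-s['position'])@s['tcp_rot']
k=m.copy();k[:50]=0;k[160:]=0; P=T[k]; 
print('bar fit y(x)',np.polyfit(P[:,0],P[:,1],1),'z(x)',np.polyfit(P[:,0],P[:,2],1))
k=m.copy();k[:170]=0; B=T[k]; print('boss',B[:,0].min(),B[:,0].max(),B[:,1].min(),B[:,1].max(),np.median(B[:,2]))
# neck top end / boss circle
n=np.array([.6002,-.0817]); wn=np.radians(99.7); un=np.array([np.cos(wn),np.sin(wn)]); gn=n+.048*un
movep([*gn,.20],down(wn)); 
move_l([*gn,.158],feed=.08); s=sense(); print(s['time_s'],s['position'],gn,s['wrist_force'])
r=move_l([*gn,.1295],feed=.03,until_force=8); s=sense(); print(r,s['time_s'],s['position'],s['wrist_force'],s['ft_torque'])
for nm in("top","scene"):
    q,_=camera(nm); cv2.imwrite(f'pics/{nm}1.png',q[:,:,::-1])
E
```

```text
bar fit y(x) [ 0.00106835 -0.00123473] z(x) [0.00936417 0.00798082]
boss 0.019136879154926116 0.04639733527792073 -0.01589443443605974 0.013635925885399039 0.004472894679286075
10.2917 [ 0.59231499 -0.0342169   0.15793815] [ 0.59211251 -0.03438623] [ 0.19595105  0.08259664 -4.44266162]
False 11.3917 [ 0.59266146 -0.03435144  0.12979464] [ 2.5593922   0.66774734 -3.07092395] [ 0.03735417 -0.59913739  0.09594986]
```

It went down to TCP z 0.1298 with no blocking force, so it looks seated. I'll release, lift and look.

```bash
python3 - <<'E'
from h import *
command_gripper(.05); s=sense(); print(s['position'],s['wrist_force'])
n=np.array([.6002,-.0817]); wn=np.radians(99.7); un=np.array([np.cos(wn),np.sin(wn)])
p0=np.array(s['position'])
move_l([p0[0],p0[1],.21],feed=.15)
movep([*(n+.05*un),.33],down(wn-np.pi/2))
s,p,d=snap('seat'); print(s['time_s'],s['wrist_force']); W=world(d,s)
m=(W[...,2]>.118)&(W[...,2]<.135)&(np.hypot(W[...,0]-n[0],W[...,1]-n[1])<.29)
P=W[m]; a=(P[:,:2]-n)@un; b=(P[:,:2]-n)@np.array([-un[1],un[0]])
for lo,hi in((-.03,.028),(.035,.06),(.1,.13),(.15,.24)):
    k=(a>lo)&(a<hi)&(abs(b)<.06); print(lo,hi,k.sum(),a[k].mean(),b[k].mean(),P[k,2].mean(),(b[k].min(),b[k].max()),a[k].min(), np.median(P[k,2]))
E
```

```text
[ 0.5918678  -0.03433612  0.1296403 ] [ 0.10061176  0.61875144 -0.46297255]
13.7583 [-0.27948005 -0.2399565   0.35280905]
-0.03 0.028 2219 -0.0008549606175713587 -4.4902008588180024e-05 0.12550349231036562 (np.float64(-0.028585516444376076), np.float64(0.02996547518303241)) -0.029435005468706244 0.12688637957202498
0.035 0.06 437 0.04712367579978843 0.000383961448746442 0.12499514553950461 (np.float64(-0.011236860621993918), np.float64(0.012877244056421653)) 0.03503630520760829 0.12512643185317934
0.1 0.13 294 0.11484303310482621 0.0008120745644605782 0.12102938384899582 (np.float64(-0.005950298858729877), np.float64(0.007923045980582376)) 0.10011068896566207 0.12111973654002173
0.15 0.24 1179 0.1949336642778108 0.00035791947305228674 0.12309339903945708 (np.float64(-0.009034854712269835), np.float64(0.010639040774695655)) 0.15000240951588684 0.12358751575832394
```

View pics/seat.png

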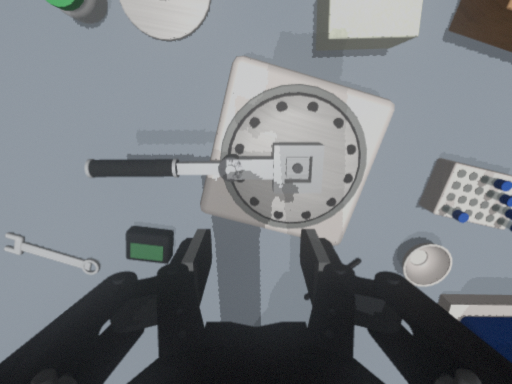

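Seated: the head top is at 0.127, the neck at 0.125, the hole centred, and the axis is on 99.7° to within 0.3°. Now I'll straddle the grip and push clockwise in small arc steps until the force jumps.

```bash
python3 - <<'E'
from h import *
n=np.array([.6002,-.0817]); a=np.radians(99.7)
U=lambda a:np.array([np.cos(a),np.sin(a)]); Tn=lambda a:np.array([np.sin(a),-np.cos(a)])
command_gripper(.042)
movep([*(n+.19*U(a)),.19],down(a)); move_l([*(n+.19*U(a)),.121],feed=.1,until_force=10)
sleep(.2); s=sense(); f0=np.array(s['wrist_force']); print(s['time_s'],s['position'],s['finger_gap'],f0)
log=[]
for i in range(75):
    a-=.016
    move_l([*(n+.19*U(a)),.121],down(a),feed=.05)
    s=sense(); F=np.array(s['wrist_force'])-f0; ft=-F[:2]@Tn(a); q=np.array(s['position'][:2])-n
    log.append((round(s['time_s'],2),round(a,3),round(float(np.arctan2(q[1],q[0])),4),round(float(ft),2)))
    if ft>5.5: break
for l in log[::4]+log[-5:]: print(l)
np.save('f0.npy',f0)
p,_=camera("top"); cv2.imwrite('pics/top2.png',p[:,:,::-1]); print(s['position'],sense()['wrist_force'])
E
```

```text
16.1083 [0.56860034 0.10570817 0.12170436] 0.04193694746358339 [-0.00685865  0.33014549  0.27157826]
(16.36, np.float64(1.724), 1.7223, -0.12)
(17.36, np.float64(1.66), 1.659, -0.84)
(18.36, np.float64(1.596), 1.5958, 1.19)
(19.36, np.float64(1.532), 1.53, 0.56)
(20.36, np.float64(1.468), 1.4661, 0.21)
(21.36, np.float64(1.404), 1.4021, 0.35)
(22.36, np.float64(1.34), 1.3381, 0.79)
(23.36, np.float64(1.276), 1.2741, 1.49)
(24.36, np.float64(1.212), 1.2124, 1.63)
(23.86, np.float64(1.244), 1.242, 0.65)
(24.11, np.float64(1.228), 1.226, 0.31)
(24.36, np.float64(1.212), 1.2124, 1.63)
(24.61, np.float64(1.196), 1.2026, 4.76)
(24.86, np.float64(1.18), 1.1935, 7.21)
[0.67016912 0.09487026 0.12052077] [-7.53049937  2.04334637  2.45352318]
```

Home was found at TCP angle about 1.21 rad, with the force rising to 7 N. Next I'll push past the break in 2 mm steps, tracking the actual displacement.

```bash
python3 - <<'E'
from h import *
n=np.array([.6002,-.0817]); f0=np.load('f0.npy')
U=lambda a:np.array([np.cos(a),np.sin(a)]); Tn=lambda a:np.array([np.sin(a),-np.cos(a)])
cmd0=n+.19*U(1.18); s=sense(); p0=np.array(s['position'][:2]); t=Tn(1.20); knee=None
for i in range(1,16):
    c=cmd0+.0015*i*t
    move_l([*c,.121],down(1.18-.0015*i/.11*.8),feed=.03)
    s=sense(); d=(np.array(s['position'][:2])-p0)@t; ft=-(np.array(s['wrist_force'])-f0)[:2]@t
    print(i,round(s['time_s'],2),round(1e3*d,2),round(float(ft),2))
    if d>.0125 or ft>11: break
s,p,dd=snap('broken'); tp,_=camera("top"); cv2.imwrite('pics/top3.png',tp[:,:,::-1]); print(s['position'],s['time_s'])
W=world(dd,s); Q=W[...,:2]-n
for lo,hi in((.09,.13),):
    r=np.hypot(Q[...,0],Q[...,1]); m=(W[...,2]>.112)&(W[...,2]<.135)&(r>.03)&(r<.26)
    for r0,r1 in((.035,.06),(.1,.12),(.12,.14),(.22,.25)):
        k=m&(r>r0)&(r<r1); x=Q[k]; print(r0,r1,k.sum(), x.mean(0) if k.sum() else None)
E
```

```text
1 25.16 1.48 8.56
2 25.41 2.92 7.43
3 25.66 4.37 7.88
4 25.91 5.84 7.68
5 26.16 7.32 8.25
6 26.41 8.75 8.39
7 26.66 10.25 9.36
8 26.91 11.76 8.69
9 27.16 13.22 8.8
[0.68211376 0.08935561 0.12039765] 27.1583
0.035 0.06 0 None
0.1 0.12 0 None
0.12 0.14 0 None
0.22 0.25 3203 [0.09220409 0.21665478]
```

The force plateaued at about 8–9 N over 13 mm of travel, so the hinge should be bent about 0.12 rad. I'll check it visually.

```bash
python3 - <<'E'
import cv2,numpy as np
a=cv2.imread('pics/broken.png'); b=cv2.imread('pics/top3.png')[90:250,180:340]
b=cv2.resize(b,(384,384),interpolation=cv2.INTER_CUBIC)
cv2.imwrite('pics/chk.png',np.hstack([a[:,60:460],b]))
E
```

```text
(no output)
```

View pics/chk.png

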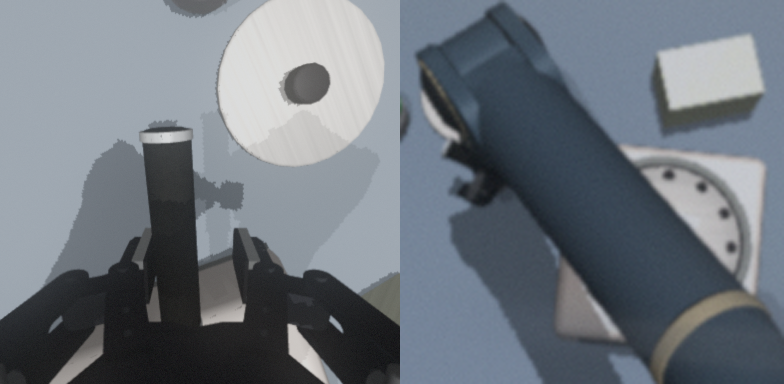

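The left half shows the grip resting on the trailing finger and tilted slightly to the head. The arm hides the head in the top view. Displacement gives 0.09–0.12 rad, so I'll add 4 mm for margin, which stays well below 0.27. Then hold briefly, ease back slowly, centre the fingers around the grip and lift.

```bash
python3 - <<'E'
from h import *
n=np.array([.6002,-.0817]); f0=np.load('f0.npy')
U=lambda a:np.array([np.cos(a),np.sin(a)]); Tn=lambda a:np.array([np.sin(a),-np.cos(a)])
cmd0=n+.19*U(1.18); t=Tn(1.20)
def go(d,feed):
    move_l([*(cmd0+d*t),.121],down(1.18-d/.11*.8 if d>0 else 1.18-d/.19),feed=feed)
    s=sense(); print(round(s['time_s'],2),round(1e3*d,1),round(float(-(np.array(s['wrist_force'])-f0)[:2]@t),2))
for d in (.0155,.0175): go(d,.02)
sleep(.3); print(-(np.array(sense()['wrist_force'])-f0)[:2]@t)
for d in (.0135,.0095,.0055,.002,-.001,-.003,-.005,-.007,-.009): go(d,.015)
sleep(.2)
for d in(-.012,-.0155): go(d,.02)
s=sense(); p=s['position']; print(s['finger_gap'])
move_l([p[0],p[1],.21],feed=.08); print(sense()['wrist_force'])
a=1.26
movep([*(n+.05*U(a)),.33],down(a-np.pi/2))
s,p,d=snap('end'); print(s['time_s']); W=world(d,s)
m=(W[...,2]>.115)&(W[...,2]<.135)&(np.hypot(W[...,0]-n[0],W[...,1]-n[1])<.29)
P=W[m]; A=(P[:,:2]-n)@U(a); b=(P[:,:2]-n)@U(a+np.pi/2)
for lo,hi in((-.03,.028),(.035,.06),(.1,.13),(.15,.24)):
    k=(A>lo)&(A<hi)&(abs(b)<.04); print(lo,hi,k.sum(),A[k].mean(),b[k].mean(),(b[k].min(),b[k].max()),np.median(P[k,2]))
E
```

```text
27.51 15.5 9.18
27.76 17.5 8.82
9.190942322737907
28.48 13.5 9.53
28.89 9.5 7.75
29.31 5.5 8.5
29.69 2.0 7.79
30.04 -1.0 7.98
30.32 -3.0 4.94
30.61 -5.0 2.95
30.89 -7.0 -0.3
31.18 -9.0 0.32
31.68 -12.0 0.25
32.0 -15.5 -0.38
0.04184989094097146
[-0.46322271  0.27794776 -0.17943749]
34.3333
-0.03 0.028 2285 -0.0006268128363370989 -0.0010762190192855662 (np.float64(-0.029304658725091155), np.float64(0.028509802678350786)) 0.12678151298031515
0.035 0.06 452 0.047232275869058926 -0.0004849642730615215 (np.float64(-0.011887463123616295), np.float64(0.012754351428426116)) 0.1250476515650646
0.1 0.13 301 0.11480168461480904 0.00066101689476762 (np.float64(-0.006257736576087115), np.float64(0.007889664687496353)) 0.1210721027120858
0.15 0.24 1256 0.19522765726757327 0.0002696869139634598 (np.float64(-0.008810298829286117), np.float64(0.013042620436832133)) 0.12319904042887969
```

View pics/end.png

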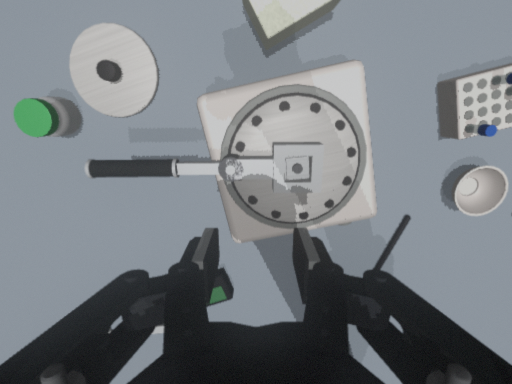

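The wrench is straight along 1.26 rad, level and seated, with the other items where they were and the gripper clear. Handing in.

```bash
python3 -c "
from rig import *
print(finish_job())"
```

```text
the job is handed in; nothing more can be done
None
```

I handed the job in at about 34 s: the nut was turned about 0.48 rad clockwise to its stop, and the handle broke over to roughly 0.14 rad by TCP travel (the hinge was hidden from the cameras) before I eased it straight; the last view showed the wrench let go and level on the nut, but the judge's verdict was not shown.

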